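# Find the worn bag clip

## Robot

A 7-joint arm with a two-finger parallel gripper is mounted at the origin on a cart in front of the work surface, level with it; the furniture and walls round the work are solid. World frame = base frame: x ahead of the robot, y to its left, z up, the work surface at z = 0. Lengths are in m, angles in rad, forces in N, time in s.
With the tool pointing down it reaches from about 0.425 to 1.025 m from the base axis. Payload 9.4 kg.
Tool frame: the origin (TCP) lies midway between the tips of the shut fingers; the grasp point (between the pads) lies 19 mm behind it (env.hold_point_z is the distance from the TCP to the grasp point, in m); z points along the fingers, y is the direction in which the jaws open and shut (so a half turn about z gives the same grasp; the last joint's range is limited). The gripper opens to 93 mm and grips with 3 to 60 N. Pads are 15 mm wide; open, the fingers measure 128 mm over their backs; the gripper's body (75 mm by 188 mm) begins 65 mm behind the grasp point.
Start: joints at [-1.349, 0.599, -0.003, 1.599, 0.002, 0.943, -0.08], TCP at [0.213, 0.693, 0.219] pointing down, gripper open.
Joint ranges: [-2.57, 2.57], [-0.35, 1.97], [-1.29, 1.29], [0.11, 2.56], [-1.05, 4.19], [0.11, 1.86], [-2.63, 2.63]. Speed limits (rad/s): [2.22, 2.22, 3.01, 3.01, 3.14, 3.14, 3.14].

## Interface

Orientations are given as a unit quaternion [w, x, y, z].
In Python, from station import env gives the robot as it stands. Calls block until the motion is done:
- env.move_ptp(position, orientation): joint-space move of the TCP to a pose.
- env.line_to(position, rot=None, rate=0.15): straight line of the TCP; rot=None keeps the orientation; rate is the mean speed in m/s.
- env.movej(angles): joint-space move.
- env.grip(opening, squeeze=None): finger opening in m; squeeze is the grip in N (None keeps the last); returns when the fingers have stopped.
- env.wait(seconds).
- env.inverse_kinematics(position, orientation): joint angles nearest the present ones, or None.
- env.observe(): the state.
- env.grab_frame(name): name is "side" or "top"; returns a dict with "pixels" (480x640x3 uint8, blue, green, red), "mtx" (3x3 intrinsics, pixels), "dist_coeffs" ([k1, k2, p1, p2, k3] as OpenCV has them; the pictures are not rectified), "R" (3x3) and "t" (3): a world point X has camera coordinates R X + t. Camera axes: x right, y down, z forward; pixel columns grow to the right and rows downward; lengths in m; the calibration is good to about 2 mm. A picture is of the moment at which its call begins. There is no depth.
A pose or a line that the arm cannot do raises env.MotionError and nothing moves.
- env.finish_job(): hands the job in, once; it reports no verdict.
Trained networks look in a picture, given as the dict that the camera call returned (one of the last four; its "shot" number tells which), for a name from the list of things; names that differ only in an ending like _2 or _b are one class to them, and where a whole thing is asked for, a point or a joint stands for the part that bears it (a point fixed in the world has none). Each returns a list of dicts, best first, with "p" (0 to 1); they miss things now and then, are a little off and sometimes report something else, mostly with a low value. They report only what shows in the picture. A call takes as long as a camera call.
- env.find_in(picture, label): "centre" ([column, row] in pixels, amid what is visible of it).
- env.outline_of(picture, label): "pixels" (480x640 bool, what is visible of it) and "centre" ([column, row] in pixels, amid what is visible of it).
- env.tip_of(picture, label): "centre" ([column, row] in pixels: a listed point, or the origin of a listed thing).
The state is a dict: "time_s": time; "qpos": joint angles; "qvel": joint speeds; "tau": joint torques, N m; "ee_pos": TCP position; "ee_rot": TCP orientation; "ft_force": force on the tool from outside, world axes, zero at the start; "ft_torque": the same for the moment, N m; "grip_width": finger opening in m.
Only numpy, scipy, OpenCV 4.12 (cv2) and the standard library are available. Lean on these libraries where they do the work, as an engineer would, in place of code of your own. Each camera call takes 0.05 s, during which the arm holds its last target.

## Task

Three bag clips that look alike hang on the top edge of the upright card, and the spring of one of them has gone weak. Pull each clip up off the card, feel how hard it holds, and sort them: the weak clip into the round steel tin, the two firm ones into the wooden box. Lower the clips into the containers rather than dropping them from a height, and do not disturb the jar and cartons standing around.

Things in the scene. Friction and masses are not known exactly. Their poses are not given: they have to be found in the camera images.
- card_edge (a point): middle of the top edge of a white upright stiff card, 75 mm above the worktop, 5 mm thick, 222 mm long along its y axis; it stands in a dark wooden foot (76 x 236 mm) that does not move. x is the card's normal; the three clips stand along y, about 70 mm apart, with the same directions of axes as the card
- clip_a_mid (a point): centre (half-way up) of the first of three like grey plastic bag clips, 105 x 44 mm. z: from jaw tips (52.5 mm below) to handle top; y: width. Jaws straddle the card; its top edge is 18.5 mm below. Handle: flat bar 12 mm thick (x), 36 wide (y), from -10 to +52 mm along z; pinch its thickness at z = +22 to +50: below, up to z = +11, a thumb lever stands out up to 22 mm on the -x side
- clip_b_mid (a point): centre (half-way up) of the second of three like grey plastic bag clips, 105 x 44 mm. z: from jaw tips (52.5 mm below) to handle top; y: width. Jaws straddle the card; its top edge is 18.5 mm below. Handle: flat bar 12 mm thick (x), 36 wide (y), from -10 to +52 mm along z; pinch its thickness at z = +22 to +50: below, up to z = +11, a thumb lever stands out up to 22 mm on the -x side
- clip_c_mid (a point): centre (half-way up) of the third of three like grey plastic bag clips, 105 x 44 mm. z: from jaw tips (52.5 mm below) to handle top; y: width. Jaws straddle the card; its top edge is 18.5 mm below. Handle: flat bar 12 mm thick (x), 36 wide (y), from -10 to +52 mm along z; pinch its thickness at z = +22 to +50: below, up to z = +11, a thumb lever stands out up to 22 mm on the -x side
- clip_a: same clip and axes as clip_a_mid, about 60 g; origin between the jaw tips. A spring presses the jaws on the card over the 34 mm they straddle. Pulled slowly straight up, a firm clip resists with 12 to 21 N while it slides, the worn one with 2 to 5 N; once the pull stops these ease to 5 to 15 N and about 0. Any of the three may be the worn one, and they look the same
- clip_b: same clip and axes as clip_b_mid, about 60 g; origin between the jaw tips. A spring presses the jaws on the card over the 34 mm they straddle. Pulled slowly straight up, a firm clip resists with 12 to 21 N while it slides, the worn one with 2 to 5 N; once the pull stops these ease to 5 to 15 N and about 0. Any of the three may be the worn one, and they look the same
- clip_c: same clip and axes as clip_c_mid, about 60 g; origin between the jaw tips. A spring presses the jaws on the card over the 34 mm they straddle. Pulled slowly straight up, a firm clip resists with 12 to 21 N while it slides, the worn one with 2 to 5 N; once the pull stops these ease to 5 to 15 N and about 0. Any of the three may be the worn one, and they look the same
- clip_a_jaw (a joint): hinge of the sprung front jaw of this clip, rad: 0 while it bites the card, positive when opened, about -0.14 when shut on nothing
- clip_b_jaw (a joint): hinge of the sprung front jaw of this clip, rad: 0 while it bites the card, positive when opened, about -0.14 when shut on nothing
- clip_c_jaw (a joint): hinge of the sprung front jaw of this clip, rad: 0 while it bites the card, positive when opened, about -0.14 when shut on nothing
- wood_box: open wooden box, fixed; origin under its centre, z up; outside 100 mm (x) by 164 mm (y), 55 mm high, walls and floor 6 mm; one low wall in the middle (at y = 0) parts it into two compartments, each 88 mm (x) by 73 mm (y), centred at y = -39.5 mm and +39.5 mm. A clip let go on its floor may stand or lean on a wall; both may share a compartment
- round_tin: open round steel tin, does not move; origin at the centre of its underside, z up; inside diameter about 108 mm, 55 mm high, floor 4 mm thick. A clip let go on its floor stays standing or leans on the wall
- spice_jar: bystander: spice jar 42 mm across, 108 mm high; origin under its centre
- tea_carton: bystander: small carton 102 x 53 x 60 mm; origin under its centre
- green_carton: bystander: small carton 107 x 55 x 52 mm; origin under its centre

How it is judged:
By the outcome, as a careful person would: the job done as asked, in the order asked, and still so for the second after the job is handed in, with the robot touching nothing.
It also fails if it takes over 69 s, if anything falls off the work surface, if the arm or the gripper's body presses on something with over 40 N, if the wrist force passes 120 N, or if a joint passes its speed limit or range.

## Working session

There is one attempt and no reset: what is moved stays moved. The work goes in short steps, each a Python script; the robot and the scene stay as the last script left them, time stands still between calls to the robot, and variables do not carry over. Pictures are saved under pics/ and viewed, and the job is handed in when it is done.

```bash
mkdir -p pics; ls
python3 - <<'E'
from station import env
import cv2
o=env.observe(); print(o['time_s'],o['ee_pos'],o['ee_rot'],o['ft_force'],o['grip_width'],env.hold_point_z)
for n in ("side","top"):
    f=env.grab_frame(n); cv2.imwrite(f"pics/{n}0.png",f["pixels"])
    print(n,f["R"],f["t"],f["mtx"],f["dist_coeffs"])
    for l in ["card_edge","clip_a_mid","clip_b_mid","clip_c_mid","clip_a","wood_box","round_tin","spice_jar","tea_carton","green_carton"]:
        print(l,[(d["p"],d["centre"]) for d in env.tip_of(f,l)][:4])
E
```

```text
pics
0.0 [0.21331441 0.69239126 0.2177463 ] [-3.77924506e-05  1.48850077e-01  9.88859450e-01 -8.00574635e-04] [0.48873826 0.63495163 0.337032  ] 0.09301266473363726 0.0188
side [[ 0.76234392 -0.64707111  0.01143403]
 [-0.34305526 -0.41902407 -0.84067349]
 [ 0.54876666  0.63695982 -0.5414216 ]] [-0.45319582  0.25692768  1.23892279] [[567.4497646    0.         323.47900728]
 [  0.         567.4497646  239.09337909]
 [  0.           0.           1.        ]] [-0.00462391  0.          0.          0.          0.        ]
card_edge [(0.98, [282.2, 241.7]), (0.23, [293.9, 212.5])]
clip_a_mid [(0.77, [283.5, 235.4]), (0.37, [369.6, 362.9])]
clip_b_mid [(0.61, [302.3, 242.8])]
clip_c_mid [(0.89, [266.0, 226.0])]
clip_a [(0.98, [302.3, 262.8]), (0.92, [266.6, 244.2]), (0.58, [287.3, 253.1])]
wood_box [(0.96, [330.0, 308.0])]
round_tin [(0.78, [242.5, 232.4])]
spice_jar [(0.9, [370.8, 364.2])]
tea_carton [(0.68, [295.0, 213.5])]
green_carton []
top [[-0.02707479 -0.99951173  0.01559698]
 [-0.98195196  0.02367103 -0.18764335]
 [ 0.18718253 -0.02039589 -0.98211339]] [-0.05449056  0.5548061   1.16969406] [[542.34443879   0.         317.91041031]
 [  0.         542.34443879 227.77403452]
 [  0.           0.           1.        ]] [-0.10157255  0.          0.          0.          0.        ]
card_edge [(0.56, [271.9, 250.6]), (0.35, [270.3, 253.4])]
clip_a_mid [(0.81, [267.1, 251.6])]
clip_b_mid [(0.53, [299.1, 244.2])]
clip_c_mid [(0.86, [233.7, 260.5])]
clip_a [(0.81, [298.4, 248.6]), (0.61, [268.6, 254.1]), (0.61, [237.6, 259.3])]
wood_box [(0.79, [364.2, 265.3])]
round_tin [(0.23, [297.2, 250.5])]
spice_jar [(0.76, [450.7, 288.7])]
tea_carton [(0.66, [181.6, 182.8])]
green_carton [(0.54, [363.0, 267.0])]
```

View pics/side0.png

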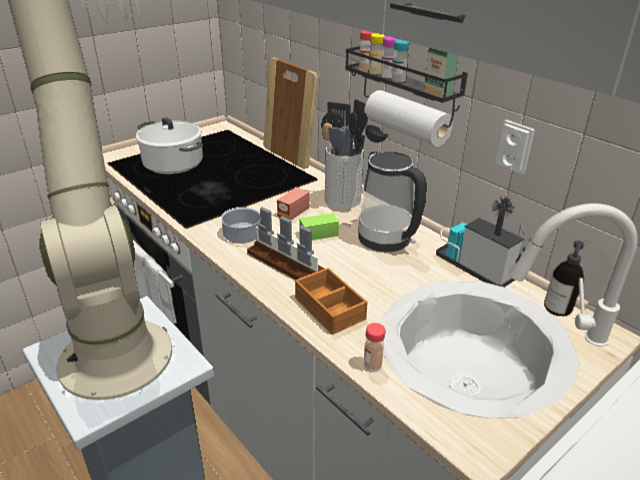

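View pics/top0.png

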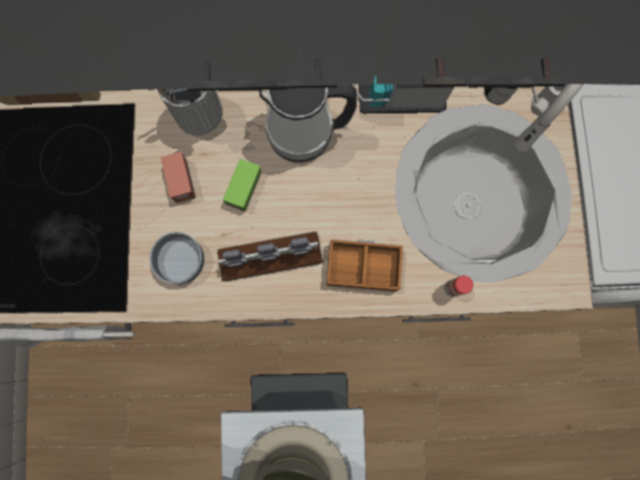

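```bash
cat > h.py <<'E'
from station import env
import cv2, numpy as np
def proj(f,P):
    P=np.atleast_2d(np.asarray(P,float))
    r,_=cv2.Rodrigues(np.array(f["R"])); 
    return cv2.projectPoints(P,r,np.array(f["t"],float),np.array(f["mtx"]),np.array(f["dist_coeffs"]))[0][:,0]
def ray(f,uv):
    n=cv2.undistortPoints(np.array([[uv]],float),np.array(f["mtx"]),np.array(f["dist_coeffs"]))[0,0]
    R=np.array(f["R"]);t=np.array(f["t"]); d=R.T@np.array([n[0],n[1],1]); return -R.T@t,d
def onz(f,uv,z):
    c,d=ray(f,uv); return c+d*(z-c[2])/d[2]
E
python3 - <<'E'
from h import *
F={}
for n in ("side","top"):
    f=env.grab_frame(n); F[n]=f
    im=f["pixels"]
    c=im[190:340,215:375] if n=="side" else im[215:310,140:420]
    cv2.imwrite(f"pics/{n}_crop.png",cv2.resize(c,None,fx=4 if n=="side" else 2.85,fy=4 if n=="side" else 2.85,interpolation=cv2.INTER_CUBIC))
    for l in ["clip_a","clip_a_mid","card_edge","wood_box","round_tin","spice_jar","tea_carton","green_carton"]:
        r=env.outline_of(f,l) if l!="card_edge" else []
        for d in r[:4]:
            m=d["pixels"].astype(np.uint8); ys,xs=np.nonzero(m)
            print(n,l,d["p"],np.round(d["centre"],1),m.sum(),xs.min(),xs.max(),ys.min(),ys.max(),cv2.minAreaRect(np.c_[xs,ys].astype(np.float32)))
    print([(d["p"],d["centre"]) for l in ("wood_box","round_tin","clip_a_mid","card_edge") for d in env.tip_of(f,l)])
import pickle; pickle.dump(F,open("F0.pkl","wb"))
E
```

```text
side clip_a 0.85 [287.  239.6] 476 277 293 217 255 ((285.0, 236.0), (38.0, 16.0), 90.0)
side clip_a 0.8 [266.9 228.6] 406 258 272 208 244 ((265.0, 226.0), (36.0, 14.0), 90.0)
side clip_a 0.65 [303.2 248. ] 503 296 313 227 265 ((304.5, 246.0), (38.0, 17.0), 90.0)
side clip_a_mid 0.94 [284.  238.1] 432 277 292 218 255 ((284.3466796875, 236.58702087402344), (37.36933135986328, 14.821590423583984), 86.98721313476562)
side clip_a_mid 0.63 [330.4 301. ] 3104 295 367 268 334 ((330.0000305175781, 299.5000305175781), (77.07463836669922, 48.790367126464844), 45.0)
side wood_box 0.94 [333.2 301.8] 3031 295 367 268 334 ((330.5000305175781, 299.5000305175781), (76.36752319335938, 48.08325958251953), 45.0)
side wood_box 0.19 [288.5 236. ] 457 277 292 217 255 ((284.32666015625, 236.03367614746094), (38.35209274291992, 14.831473350524902), 87.1375961303711)
side round_tin 0.6 [238.7 223.7] 1147 221 259 208 243 ((240.0, 225.5), (35.0, 38.0), 90.0)
side spice_jar 0.77 [371.8 346.5] 933 364 386 323 372 ((374.248291015625, 347.52069091796875), (20.844417572021484, 49.4951057434082), 4.763641834259033)
s
[... 1499 characters left out ...]
7.9] 1199 161 195 152 202 ((177.65611267089844, 177.10488891601562), (49.44461441040039, 25.206445693969727), 75.52970886230469)
top tea_carton 0.16 [298.5 245.8] 298 288 309 238 254 ((298.01922607421875, 245.59616088867188), (15.297059059143066, 21.768890380859375), 78.69007110595703)
top green_carton 0.63 [240.7 184.3] 1243 224 261 160 210 ((242.69293212890625, 184.291748046875), (26.339370727539062, 49.574283599853516), 22.833650588989258)
top green_carton 0.23 [300.  245.6] 299 289 310 237 253 ((299.15997314453125, 245.1199951171875), (15.556349754333496, 21.496047973632812), 81.8698959350586)
[(0.86, [363.9, 267.9]), (0.77, [182.8, 263.2]), (0.84, [267.2, 249.6]), (0.9, [269.2, 254.2])]
```

```bash
ls pics
```

```text
side0.png
side_crop.png
top0.png
top_crop.png
```

View pics/side_crop.png

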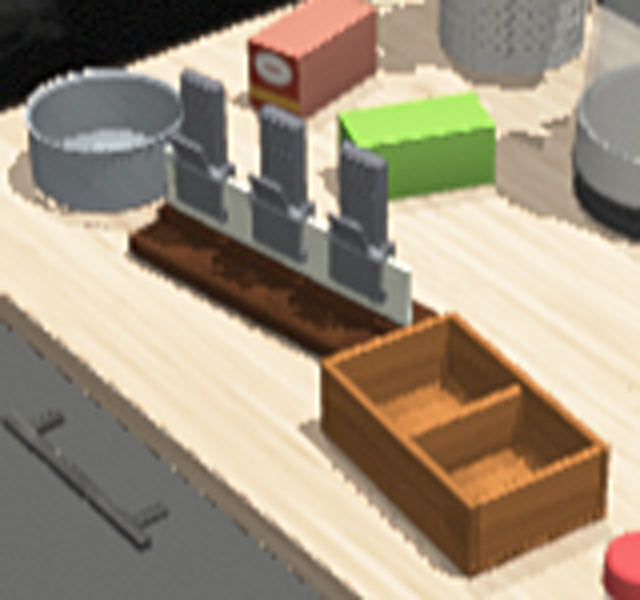

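View pics/top_crop.png

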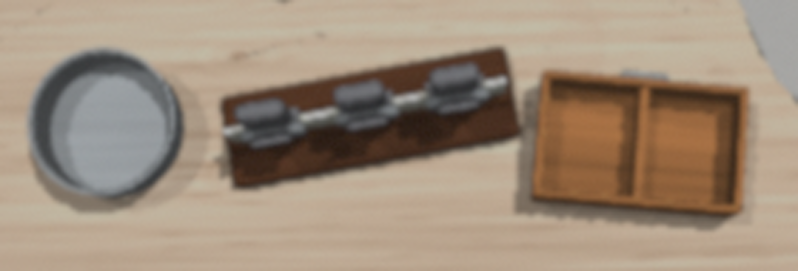

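Run:
```python
from h import *
import pickle
from scipy.optimize import least_squares
F=pickle.load(open("F0.pkl","rb")); T,S=F["top"],F["side"]
for uv in ([220,261.7],[316.5,244.5]): print("card end",onz(T,uv,.075))
def W(p,loc): 
    x,y,a=p[:3]; c,s=np.cos(a),np.sin(a)
    return [x+c*loc[0]-s*loc[1], y+s*loc[0]+c*loc[1], loc[2]]
# order left->right in top = +y -> -y : c, a, b
obs=[]
def add(f,k,loc,uvs,w=1):
    for uv in uvs: obs.append((f,k,loc,uv,w))
add(T,0,(0,0,.0935),[(233.7,260.5)]); add(T,1,(0,0,.0935),[(267.1,251.6),(267.2,249.6)]); add(T,2,(0,0,.0935),[(299.1,244.2)])
add(S,0,(0,0,.0935),[(266,226)]); add(S,1,(0,0,.0935),[(283.5,235.4),(285.7,233.9)]); add(S,2,(0,0,.0935),[(302.3,242.8)])
add(T,0,(0,0,.041),[(237.6,259.3)]); add(T,1,(0,0,.041),[(268.6,254.1)]); add(T,2,(0,0,.041),[(298.4,248.6)])
add(S,0,(0,0,.041),[(266.6,244.2)]); add(S,1,(0,0,.041),[(287.3,253.1)]); add(S,2,(0,0,.041),[(302.3,262.8)])
add(T,3,(0,0,.075),[(269.2,254.2),(271.9,250.6)]); add(S,3,(0,0,.075),[(282.2,241.7),(285.8,242.1)])
add(T,3,(0,.111,.075),[(220,261.7)]); add(T,3,(0,-.111,.075),[(316.5,244.5)])
# side card end: crop (410,268)/4+(215,190), (167,150)
add(S,3,(0,-.111,.075),[(215+411/4,190+264/4)]);add(S,3,(0,.111,.075),[(215+168/4,190+147/4)])
def res(p,full=False):
    r=[]
    for f,k,l,uv,w in obs:
        off=p[3+k] if k<3 else 0
        r.append((proj(f,W(p,(l[0],l[1]+off,l[2])))[0]-uv)*w)
    return np.array(r) if full else np.array(r).ravel()
s=least_squares(res,[.6,.05,.15,.07,0,-.07],loss="soft_l1")
print(s.x); print(np.round(res(s.x,True),1).tolist())
p=s.x
for k in range(3): print("clip",k,W(p,(0,p[3+k],.0935)))
print("card",W(p,(0,0,.075)))
im=T["pixels"].copy(); im2=S["pixels"].copy()
for i,f in ((im,T),(im2,S)):
    for k in range(3):
        for z in (.041,.146):
          for dx in (-.006,.006):
            for dy in (-.018,.018):
                u=proj(f,W(p,(dx,p[3+k]+dy,z)))[0]; cv2.circle(i,tuple(int(round(v*8)) for v in u),8,(0,0,255) if z>.1 else (255,0,0),-1,shift=3)
    for y in(-.111,.111):
        u=proj(f,W(p,(0,y,.075)))[0]; cv2.circle(i,tuple(int(round(v*8)) for v in u),8,(0,255,0),-1,shift=3)
# box rims fit
def onrect(f,uvs,z): return [np.round(onz(f,u,z)[:2],4).tolist() for u in uvs]
cor=[(140+545/2.85,215+72/2.85),(140+747/2.85,215+89/2.85),(140+741/2.85,215+212/2.85),(140+534/2.85,215+200/2.85)]
a=np.array(onrect(T,cor,.055)); print("box",a.tolist(),a.mean(0), "d",np.linalg.norm(a[0]-a[1]),np.linalg.norm(a[1]-a[2]))
m=[(215+323/4,190+362/4),(215+452/4,190+315/4),(215+606/4,190+448/4),(215+473/4,190+500/4)]
b=np.array(onrect(S,m,.055)); print("boxS",b.tolist(),b.mean(0),np.linalg.norm(b[0]-b[1]),np.linalg.norm(b[1]-b[2]))
print("boxtips",onz(T,(364,267),0),onz(S,(329.8,308.2),0))
# tin rim circle
print("tin rim ctr",onz(T,(140+105/2.85,215+122/2.85),.055), onz(S,(215+106/4,190+108/4),.055),"tip",onz(T,(182.8,263.2),0),onz(S,(242,233.5),0))
print("jar", onz(S,(371,364),0),"tea",onz(T,(178,177),.05),"green",onz(T,(241,184),.05))
cv2.imwrite("pics/topfit.png",cv2.resize(im[215:310,140:420],None,fx=2.85,fy=2.85,interpolation=cv2.INTER_CUBIC))
cv2.imwrite("pics/sidefit.png",cv2.resize(im2[190:340,215:375],None,fx=4,fy=4,interpolation=cv2.INTER_CUBIC))
```

```text
card end [0.47862212 0.14809126 0.075     ]
card end [ 0.51165039 -0.06410181  0.075     ]
[ 0.49712564  0.04010604  0.1603639   0.07469556  0.00283475 -0.0642885 ]
[[0.8, -3.3], [0.2, -0.4], [0.1, 1.6], [-1.3, 1.4], [-0.5, -0.2], [1.4, -0.1], [-0.8, 1.4], [1.6, 1.8], [0.0, 1.1], [0.4, 0.5], [-0.1, 0.6], [-0.2, -2.1], [-1.9, -1.2], [1.7, -1.4], [-0.0, -2.0], [-2.7, 1.6], [3.6, -0.1], [0.0, -0.5], [-0.7, -0.3], [2.4, -1.5], [-0.2, 1.4], [-0.5, 0.2]]
clip 0 [np.float64(0.48519844760194036), np.float64(0.11384319657993808), 0.0935]
clip 1 [np.float64(0.4966729981974889), np.float64(0.04290441841629065), 0.0935]
clip 2 [np.float64(0.5073910684153146), np.float64(-0.023357593258458036), 0.0935]
card [np.float64(0.4971256445331156), np.float64(0.0401060362293607), 0.075]
box [[0.5236, -0.0977], [0.5061, -0.2567], [0.4095, -0.2467], [0.4233, -0.086]] [ 0.465625 -0.171775] d 0.15996015128775037 0.09711621903678089
boxS [[0.4286, -0.0897], [0.5216, -0.1025], [0.5046, -0.2597], [0.4144, -0.2452]] [ 0.4673   -0.174275] 0.0938767276805066 0.15811653929934086
boxtips [ 0.46781131 -0.17452487  0.        ] [ 0.46805157 -0.17280389  0.        ]
tin rim ctr [0.49215367 0.24830239 0.055     ] [0.49499401 0.24996028 0.055     ] tip [0.48685854 0.24744334 0.        ] [0.4920892  0.24952277 0.        ]
jar [ 4.14017449e-01 -3.71750129e-01 -1.11022302e-16] tea [0.68093115 0.25112829 0.05      ] green [0.66035186 0.10507854 0.05      ]
```

View pics/topfit.png

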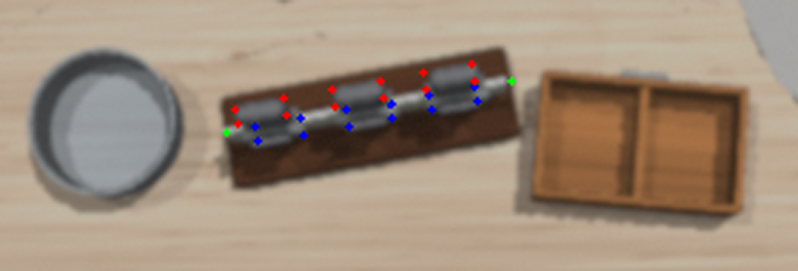

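View pics/sidefit.png

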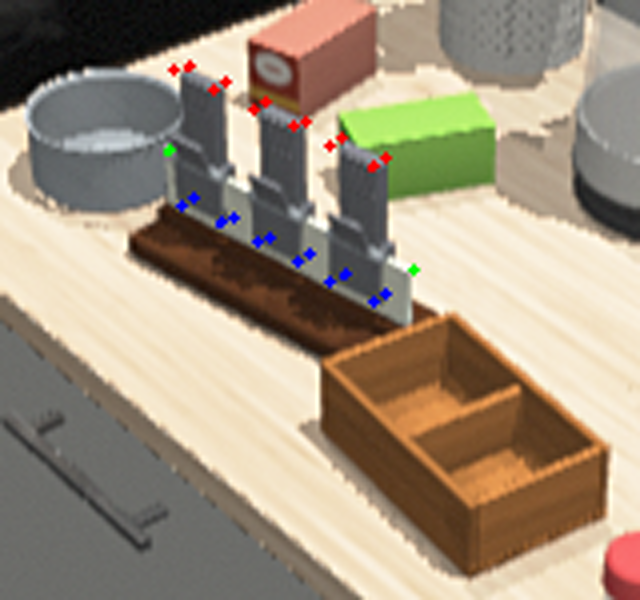

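```bash
cat >> h.py <<'E'
YAW=0.160; CARD=np.array([0.4971,0.0401])
CY={"c":0.072,"a":0.000,"b":-0.068}
def quat(yaw): # tool y axis at angle yaw, pointing down
    ph=(yaw+np.pi/2)/2
    return [0,float(np.cos(ph)),float(np.sin(ph)),0]
def clipxy(k):
    return CARD+CY[k]*np.array([-np.sin(YAW),np.cos(YAW)])
BYAW=-0.099; BC=np.array([0.4675,-0.173]); TIN=np.array([0.493,0.249])
def box(lx,ly):
    c,s=np.cos(BYAW),np.sin(BYAW); return BC+[c*lx-s*ly,s*lx+c*ly]
ZG=0.1125; ZH=0.25
E
python3 - <<'E'
from h import *
print(env.observe()["ee_rot"], env.observe()["time_s"])
for nm,xy,yw in [("a",clipxy("a"),YAW),("b",clipxy("b"),YAW),("c",clipxy("c"),YAW),("box1",box(.008,.0395),BYAW),("box2",box(.008,-.0395),BYAW),("tin",TIN,YAW)]:
  for z in (ZG,ZH):
    for f in (0,np.pi):
        q=env.inverse_kinematics([*xy,z],quat(yw+f)); print(nm,z,round(f,1),None if q is None else np.round(q,2))
E
```

```text
[ 1.56574880e-05  1.48836704e-01  9.88861788e-01 -9.96603172e-06] 2.3
a 0.1125 0 [-0.36  0.51  0.23  2.22 -0.26  0.44  0.24]
a 0.1125 3.1 [ 0.16  0.54 -0.5   2.19  0.51  0.53  2.58]
a 0.25 0 [-0.52  0.3   0.42  2.09 -0.17  0.78  0.17]
a 0.25 3.1 [-0.96  0.49  1.13  2.11 -0.57  0.89 -2.48]
b 0.1125 0 [-0.21  0.51  0.22  2.2  -0.24  0.45  0.36]
b 0.1125 3.1 [-0.64  0.69  0.92  2.22 -0.93  0.69 -2.03]
b 0.25 0 [-0.41  0.32  0.46  2.07 -0.2   0.79  0.33]
b 0.25 3.1 [-0.81  0.5   1.13  2.09 -0.59  0.91 -2.33]
c 0.1125 0 [-0.5   0.51  0.23  2.22 -0.26  0.44  0.1 ]
c 0.1125 3.1 [ 0.02  0.54 -0.5   2.19  0.51  0.53  2.43]
c 0.25 0 [-0.64  0.3   0.39  2.09 -0.16  0.78  0.01]
c 0.25 3.1 [ 0.45  0.48 -1.09  2.03  0.53  0.95  2.38]
box1 0.1125 0 [-0.01  0.51  0.24  2.22 -0.28  0.44  0.35]
box1 0.1125 3.1 [-0.43  0.68  0.92  2.24 -0.94  0.67 -2.05]
box1 0.25 0 [-0.45  0.38  0.84  2.11 -0.38  0.81  0.52]
box1 0.25 3.1 [-0.61  0.49  1.13  2.11 -0.57  0.89 -2.38]
box2 0.1125 0 [ 0.12  0.53  0.27  2.18 -0.3   0.47  0.53]
box2 0.1125 3.1 [-0.27  0.7   0.92  2.2  -0.93  0.7  -1.93]
box2 0.25 0 [-0.4   0.48  1.05  2.07 -0.54  0.89  0.86]
box2 0.25 3.1 [-0.43  0.52  1.13  2.07 -0.6   0.92 -2.21]
tin 0.1125 0 [-0.72  0.55  0.22  2.1  -0.24  0.51 -0.17]
tin 0.1125 3.1 [-0.21  0.59 -0.52  2.07  0.5   0.61  2.22]
tin 0.25 0 [-0.83  0.37  0.35  1.98 -0.17  0.82 -0.22]
tin 0.25 3.1 [-0.19  0.4  -0.52  1.94  0.25  0.87  2.46]
```

```bash
cat >> h.py <<'E'
def st(m=""):
    o=env.observe(); print(m,"t%.2f"%o["time_s"],"p",np.round(o["ee_pos"],4),"F",np.round(o["ft_force"],1),"M",np.round(o["ft_torque"],2),"w%.4f"%o["grip_width"]); return o
E
python3 - <<'E'
from h import *
xy=clipxy("a")
env.move_ptp([*xy,0.24],quat(YAW)); st("above")
env.grip(0.06); 
env.line_to([*xy,0.165],rate=0.15); st("pre")
for n in("side","top"):
    f=env.grab_frame(n); cv2.imwrite(f"pics/{n}_pre.png",cv2.resize(f["pixels"][130:330,180:400] if n=="side" else f["pixels"][150:330,140:420],None,fx=2.8,fy=2.8,interpolation=cv2.INTER_CUBIC))
E
```

```text
above t4.83 p [0.4973 0.0411 0.2399] F [-0.5  0.4 -0.1] M [-0.07  0.04 -0.01] w0.0933
pre t6.21 p [0.4974 0.0399 0.1653] F [ 0.7 -0.4  1.1] M [-0.04  0.08  0.01] w0.0605
```

View pics/side_pre.png

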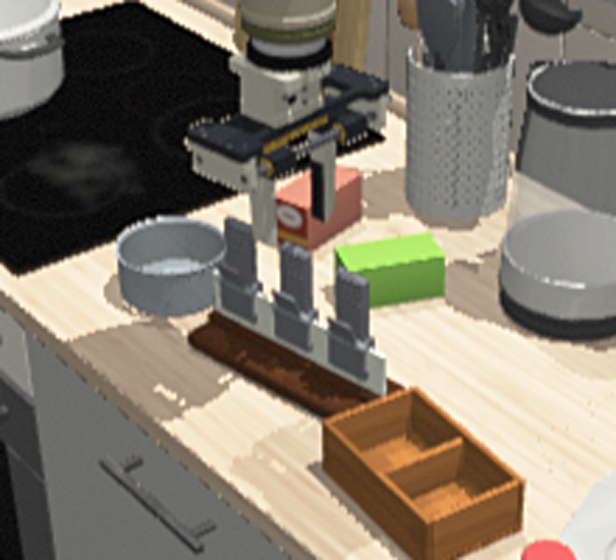

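View pics/top_pre.png

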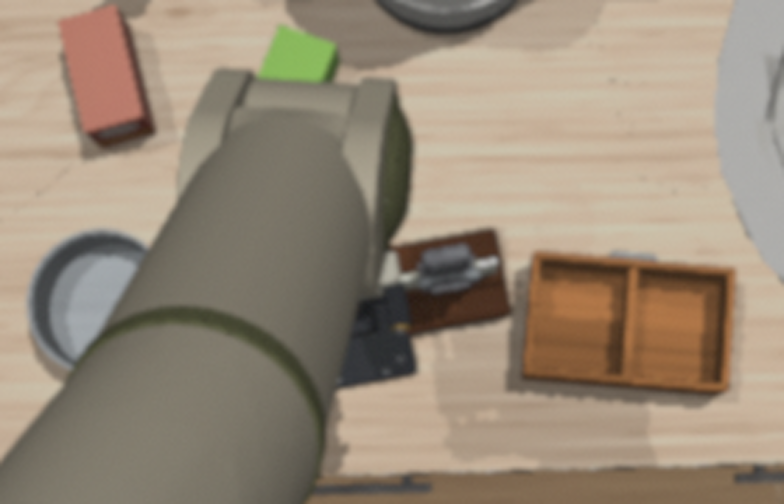

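The fingers (side crop, about (265,240) and (320,218)) straddle the middle clip's handle top (293,245). I'll descend, grip and pull.

```bash
cat >> h.py <<'E'
def grasp(k,squeeze=45):
    xy=clipxy(k); env.line_to([*xy,ZG],rate=0.12); b=st("down")
    env.grip(0.0,squeeze); g=st("gripped"); return g
def pull(k):
    xy=clipxy(k); out=[]
    for dz in (.006,.012,.018):
        env.line_to([*xy,ZG+dz],rate=0.02); o=st("pull%g"%dz); out.append(o["ft_force"][2])
    return out
E
python3 - <<'E'
from h import *
env.grip(0.05)
grasp("a",20)
E
```

```text
down t7.33 p [0.4972 0.0399 0.1126] F [-0.1  0.   0.4] M [-0.12  0.05  0.02] w0.0499
gripped t8.02 p [0.4999 0.0405 0.113 ] F [ 6.6  0.6 -1.9] M [ 0.26 -1.34 -0.  ] w0.0117
```

```bash
sed -i 's/^YAW=.*/YAW=0.160; CARD=np.array([0.5005,0.0406])/' h.py
python3 - <<'E'
from h import *
xy=clipxy("a"); env.line_to([*xy,ZG],rate=0.03); st("shift")
env.grip(0.0,50); st("hard")
print(pull("a"))
E
```

```text
shift t8.28 p [0.5004 0.0406 0.1129] F [-0.9  0.5  7. ] M [-0.08  0.51 -0.02] w0.0119
hard t8.50 p [0.5003 0.0406 0.1129] F [-0.5  0.4  7.7] M [-0.07  0.5  -0.04] w0.0116
pull0.006 t8.95 p [0.5003 0.0406 0.1182] F [  3.5   1.2 -15.7] M [-0.01 -0.63 -0.03] w0.0116
pull0.012 t9.40 p [0.5003 0.0405 0.1249] F [  0.6  -0.3 -10.2] M [-0.1  -0.04 -0.03] w0.0121
pull0.018 t9.85 p [0.5003 0.0405 0.1308] F [-0.9 -1.1 -7.5] M [-0.15  0.23 -0.04] w0.0117
[np.float64(-15.718957238720503), np.float64(-10.16347900618155), np.float64(-7.485767457682432)]
```

```bash
cat >> h.py <<'E'
def lift(k):
    xy=clipxy(k); env.line_to([*xy,ZG+.04],rate=0.03); st("out"); env.line_to([*xy,ZH],rate=0.2); st("up")
def place(xy,yaw,floor,zc=None):
    env.move_ptp([*xy,ZH],quat(yaw)); st("over")
    z=floor+.0719
    env.line_to([*xy,z+.03],rate=0.15); b=st("low")
def down(xy,floor):
    b=env.observe()["ft_force"][2]
    for e in (.012,.006,.003,.001):
        env.line_to([*xy,floor+.0719+e],rate=0.05); o=st("e%g"%e)
        if o["ft_force"][2]-b>4: break
    env.grip(0.04); st("rel")
    env.line_to([*xy,ZH-.02],rate=0.2); st("away")
def snap(tag):
    for n in("side","top"):
        f=env.grab_frame(n); cv2.imwrite(f"pics/{n}_{tag}.png",cv2.resize(f["pixels"][130:330,180:400] if n=="side" else f["pixels"][150:330,140:420],None,fx=2.8,fy=2.8,interpolation=cv2.INTER_CUBIC))
E
python3 - <<'E'
from h import *
lift("a")
place(box(.008,-.0395),BYAW,.006)
f=env.grab_frame("side"); cv2.imwrite("pics/side_box1.png",cv2.resize(f["pixels"][130:350,200:420],None,fx=2.7,fy=2.7,interpolation=cv2.INTER_CUBIC))
E
```

```text
out t10.73 p [0.5008 0.0407 0.1529] F [-0.3  0.7 -0.2] M [-0.04  0.05 -0.02] w0.0120
up t11.38 p [0.5001 0.0408 0.2494] F [ 0.1  0.3 -0.8] M [-0.06  0.09 -0.03] w0.0117
over t12.38 p [ 0.4719 -0.2117  0.2494] F [-1.3  0.3 -0.3] M [-0.06 -0.01 -0.01] w0.0117
low t13.47 p [ 0.472  -0.2131  0.1085] F [-0.4  0.6 -0.6] M [-0.09  0.02  0.02] w0.0118
```

View pics/side_box1.png

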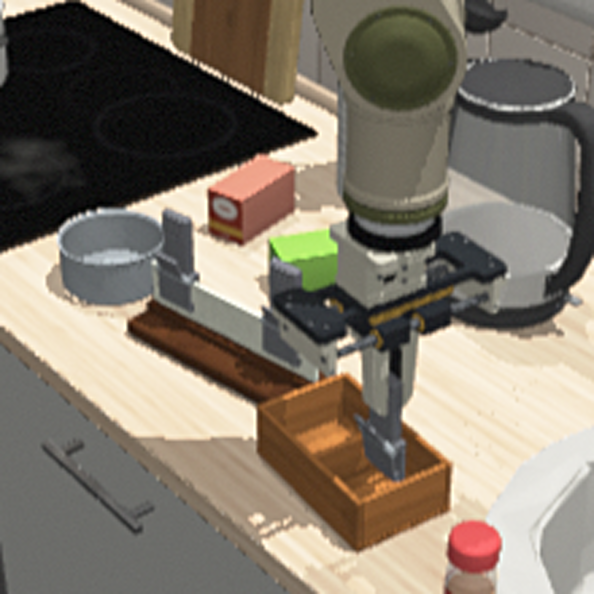

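The clip hangs inside the right-hand compartment (crop about (390,455)), so I'll lower it.

Run:
```python
from h import *
down(box(.008,-.0395),.006)
env.move_ptp([*clipxy("b"),0.2],quat(YAW)); st()
snap("b")
```

```text
e0.012 t14.03 p [ 0.4713 -0.2131  0.0896] F [-0.4  0.4 -1. ] M [-0.05  0.12 -0.02] w0.0118
e0.006 t14.30 p [ 0.4714 -0.213   0.0836] F [ 0.3  0.1 -0.1] M [-0.01  0.06 -0.01] w0.0117
e0.003 t14.55 p [ 0.4715 -0.213   0.0808] F [-0.1 -0.3 -0.2] M [-0.07  0.08 -0.03] w0.0117
e0.001 t14.80 p [ 0.4715 -0.2131  0.0788] F [-0.5  0.  -0.1] M [-0.01  0.14  0.02] w0.0119
rel t15.47 p [ 0.4716 -0.2131  0.0789] F [-0.   0.2  0.5] M [-0.04  0.04 -0.04] w0.0400
away t16.38 p [ 0.4711 -0.2127  0.2293] F [-0.3 -0.6  0.1] M [-0.1   0.08  0.01] w0.0398
 t17.18 p [ 0.5111 -0.0281  0.1998] F [ 0.3 -0.5 -0.3] M [-0.13  0.08 -0.04] w0.0400
```

View pics/side_b.png

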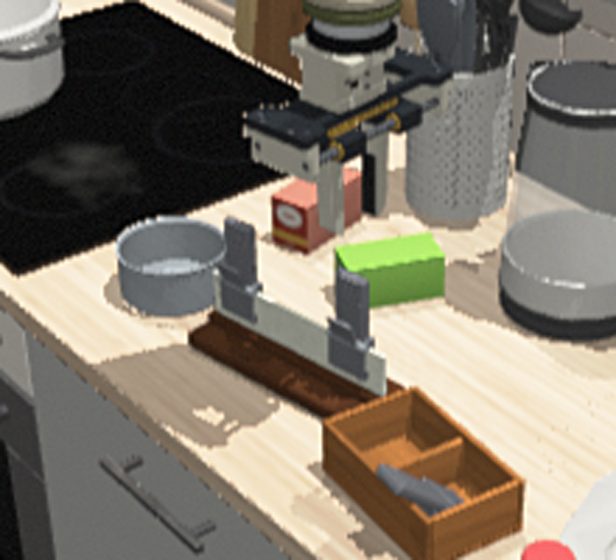

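View pics/top_b.png

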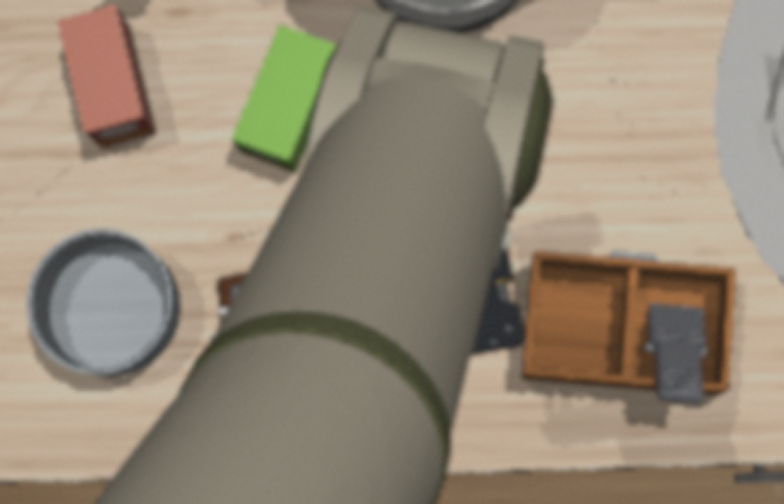

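Clip a leans inside the right compartment (top crop about (678,350)), which is fine. Clip b is next.

Run:
```python
from h import *
grasp("b",20)
```

```text
down t18.15 p [ 0.5116 -0.0269  0.1129] F [ 0.1 -0.2  0.5] M [-0.03  0.05  0.01] w0.0401
gripped t18.72 p [ 0.5113 -0.0265  0.1127] F [-1.1  0.1  5.4] M [ 0.01  0.44 -0.06] w0.0120
```

Run:
```python
from h import *
env.grip(0.0,50); st("hard")
print(pull("b"))
lift("b")
```

```text
hard t18.93 p [ 0.5113 -0.0265  0.1128] F [-1.2 -0.2  5.9] M [0.05 0.46 0.03] w0.0120
pull0.006 t19.38 p [ 0.5112 -0.0266  0.1187] F [-1.1 -0.1  2.1] M [-0.06  0.44  0.  ] w0.0117
pull0.012 t19.83 p [ 0.5112 -0.0266  0.1247] F [-1.5  0.3  1.4] M [-0.12  0.59 -0.01] w0.0119
pull0.018 t20.28 p [ 0.5112 -0.0265  0.1307] F [-3.3 -0.6  0.6] M [-0.17  0.68 -0.06] w0.0114
[np.float64(2.1440314951847115), np.float64(1.3747866627190386), np.float64(0.6478795703964945)]
out t21.17 p [ 0.5115 -0.0265  0.1525] F [ 0.   0.6 -1.8] M [-0.13  0.01  0.03] w0.0115
up t21.81 p [ 0.5109 -0.0263  0.2493] F [-0.6  0.7 -1.8] M [-0.02  0.01  0.02] w0.0119
```

Clip b gives about 0 N after each stop, against 7–16 N for a. It is the weak one, so it goes to the tin.

Run:
```python
from h import *
xy=TIN+[.008,.001]
place(xy,YAW,.004)
f=env.grab_frame("side"); cv2.imwrite("pics/side_tin.png",cv2.resize(f["pixels"][130:330,150:370],None,fx=2.7,fy=2.7,interpolation=cv2.INTER_CUBIC))
```

```text
over t22.88 p [0.5013 0.2482 0.2496] F [ 0.3 -1.1 -0.8] M [-0.1   0.02 -0.03] w0.0113
low t23.99 p [0.5015 0.2499 0.1066] F [ 0.7 -0.  -0.8] M [-0.01  0.09  0.01] w0.0117
```

View pics/side_tin.png

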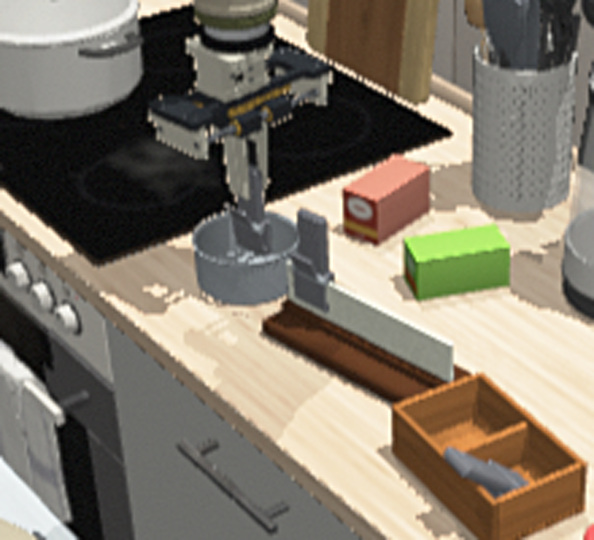

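The clip is inside the tin (crop about (252,235)). I'll lower it, then go to clip c.

Run:
```python
from h import *
xy=TIN+[.008,.001]
down(xy,.004)
env.move_ptp([*clipxy("c"),0.2],quat(YAW)); st()
snap("c")
grasp("c",20)
```

```text
e0.012 t24.55 p [0.5009 0.2499 0.0875] F [ 0.1  0.4 -0.4] M [-0.09  0.06 -0.03] w0.0118
e0.006 t24.82 p [0.5008 0.2499 0.0816] F [ 0.1 -0.3 -0.2] M [-0.05  0.08  0.02] w0.0118
e0.003 t25.07 p [0.501  0.25   0.0788] F [ 0.   0.2 -1. ] M [-0.08  0.06  0.02] w0.0116
e0.001 t25.32 p [0.501  0.25   0.0768] F [-0.5 -0.1 -0.6] M [-0.05  0.03  0.06] w0.0117
rel t25.99 p [0.501  0.25   0.0769] F [ 0.2  0.1 -0.4] M [-0.1   0.05  0.04] w0.0400
away t26.91 p [0.5004 0.2499 0.2292] F [ 0.  -0.3 -0.9] M [-0.05  0.08 -0.02] w0.0400
 t27.53 p [0.4888 0.1113 0.1993] F [-1.   1.  -0.3] M [-0.06  0.07 -0.04] w0.0402
down t28.51 p [0.4894 0.1119 0.1129] F [ 0.6  0.4 -0.6] M [-0.09  0.1  -0.04] w0.0400
gripped t29.07 p [0.489  0.1117 0.1128] F [-0.9  0.3  5.9] M [-0.07  0.47 -0.01] w0.0119
```

View pics/side_c.png

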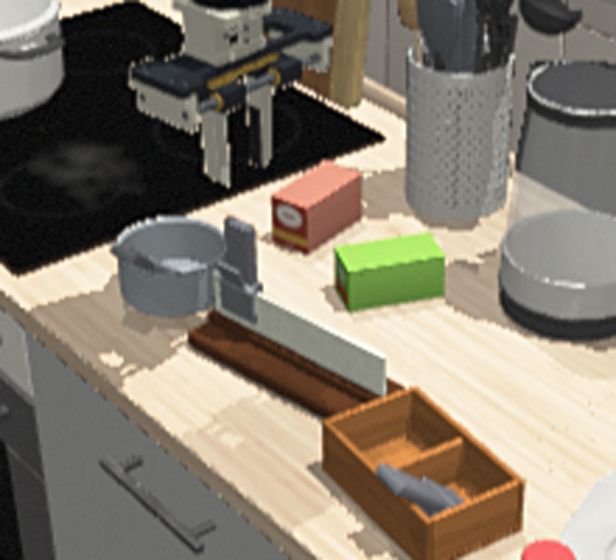

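Clip b lies leaning in the tin (crop about (145,262)). Now I'll pull clip c.

Run:
```python
from h import *
env.grip(0.0,50); st("hard")
print(pull("c"))
lift("c")
```

```text
hard t29.29 p [0.489  0.1117 0.1128] F [-2.   0.5  6.1] M [-0.07  0.43  0.01] w0.0119
pull0.006 t29.74 p [0.4889 0.1116 0.1182] F [  1.8   0.9 -17.9] M [-0.   -0.68 -0.06] w0.0117
pull0.012 t30.19 p [0.4889 0.1116 0.1249] F [  1.2   0.7 -10.2] M [-0.19 -0.25  0.02] w0.0119
pull0.018 t30.64 p [0.4889 0.1117 0.1308] F [ 0.5 -0.7 -7.4] M [-0.24 -0.04 -0.02] w0.0117
[np.float64(-17.909525196010996), np.float64(-10.1710401021972), np.float64(-7.417147965279497)]
out t31.52 p [0.4891 0.1118 0.1528] F [-0.   0.1 -0.8] M [-0.07 -0.    0.  ] w0.0119
up t32.17 p [0.4885 0.1118 0.2494] F [-0.3 -0.6 -0.4] M [-0.07  0.1  -0.04] w0.0118
```

Clip c is firm (18 → 7 N), so it goes in the free box compartment.

Run:
```python
from h import *
xy=box(.008,.0395)
place(xy,BYAW,.006)
f=env.grab_frame("side"); cv2.imwrite("pics/side_box2.png",cv2.resize(f["pixels"][130:350,200:420],None,fx=2.7,fy=2.7,interpolation=cv2.INTER_CUBIC))
```

```text
over t33.14 p [ 0.4796 -0.1331  0.2494] F [-0.1  0.3  0.1] M [-0.01  0.03 -0.01] w0.0119
low t34.24 p [ 0.4798 -0.1344  0.1084] F [-0.7  0.1 -0.4] M [-0.11  0.07 -0.07] w0.0116
```

View pics/side_box2.png

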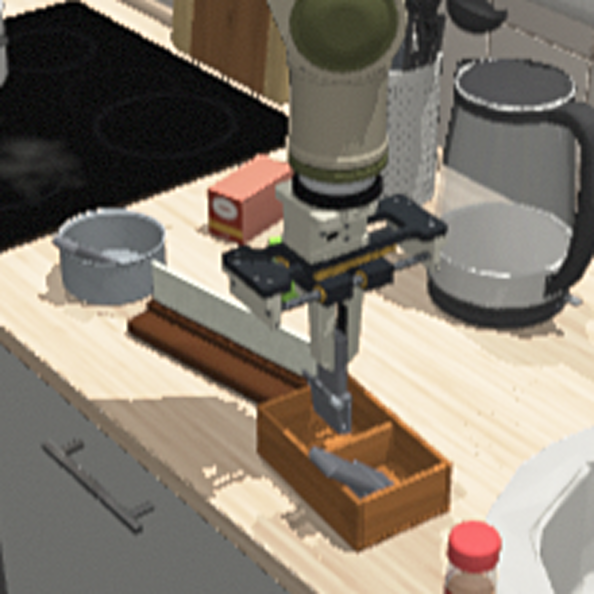

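Clip c hangs in the left compartment (crop about (333,405)), clear of clip a.

Run:
```python
from h import *
xy=box(.008,.0395)
down(xy,.006)
env.movej([-1.349,0.599,-0.003,1.599,0.002,0.943,-0.08]); env.wait(0.3); st()
snap("end")
for n in("side","top"):
    f=env.grab_frame(n); cv2.imwrite(f"pics/{n}_endfull.png",f["pixels"])
    for l in ("clip_a","spice_jar","tea_carton","green_carton"): print(n,l,[(d["p"],d["centre"]) for d in env.tip_of(f,l)])
```

```text
e0.012 t34.80 p [ 0.4791 -0.1346  0.0896] F [ 0.1 -0.4 -1.4] M [-0.03  0.06 -0.03] w0.0111
e0.006 t35.07 p [ 0.4792 -0.1344  0.0836] F [ 0.7 -0.8 -1.7] M [-0.06  0.05  0.02] w0.0116
e0.003 t35.32 p [ 0.4793 -0.1345  0.0808] F [-0.9 -0.6 -1.2] M [-0.07  0.08 -0.03] w0.0116
e0.001 t35.57 p [ 0.4793 -0.1345  0.0788] F [ 1.  -0.1 -0.6] M [-0.05  0.08  0.02] w0.0117
rel t36.24 p [ 0.4794 -0.1345  0.0789] F [ 0.3 -0.8  0.2] M [-0.05  0.09  0.06] w0.0401
away t37.15 p [ 0.4789 -0.1342  0.2293] F [ 0.1  0.5 -0.4] M [-0.11  0.06 -0.02] w0.0401
 t40.50 p [0.2133 0.6931 0.219 ] F [-0.7  0.9  0.2] M [ 0.03  0.06 -0.01] w0.0402
side clip_a [(0.65, [345.5, 312.6]), (0.64, [243.5, 228.6]), (0.56, [323.4, 296.0])]
side spice_jar [(0.58, [374.3, 366.0])]
side tea_carton [(0.91, [291.6, 213.4]), (0.3, [371.3, 365.6])]
side green_carton [(0.87, [317.7, 234.3])]
top clip_a [(0.97, [346.7, 259.0]), (0.82, [174.8, 261.1]), (0.79, [381.2, 261.8]), (0.37, [382.7, 277.7])]
top spice_jar [(0.93, [451.6, 288.3]), (0.73, [348.0, 264.7]), (0.69, [384.0, 275.9]), (0.6, [179.7, 262.1])]
top tea_carton [(0.61, [179.1, 183.2]), (0.43, [347.4, 270.2])]
top green_carton [(0.56, [244.4, 187.9])]
```

View pics/side_endfull.png

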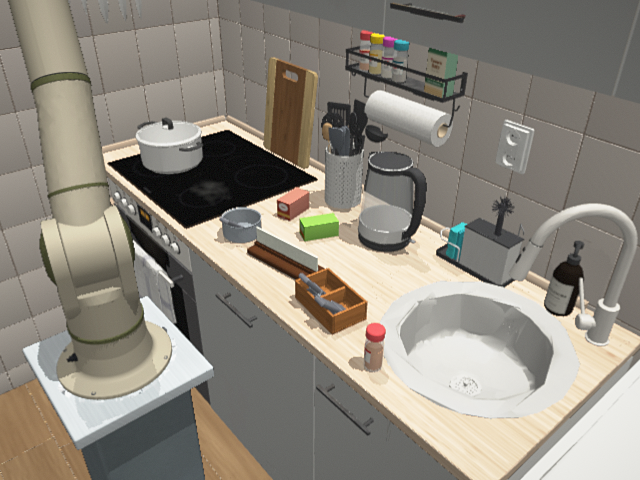

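View pics/top_end.png

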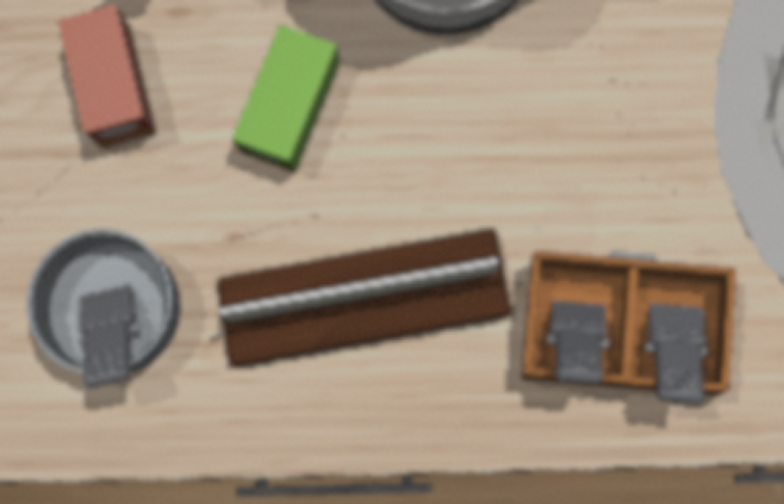

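The final pictures show all three clips in place. One leans in the tin (top crop about (108,335)) and one leans in each box compartment (about (578,340) and (678,350)). The jar and cartons stand where they did at the start.

```bash
python3 -c "
from station import env
print(env.finish_job(), env.observe()['time_s'])"
```

```text
the job is handed in; nothing more can be done
the job is handed in; nothing more can be done
```

I pulled all three clips off the card, and the worn one turned out to be clip b, on the robot's right as it faces the card. It is in the round tin; the two firm ones, a and c, have a wooden box compartment each. The job was handed in at about 41 s of the 69 s allowed.

| Clip | Force just after each stop in the pull (N) | Finding |
|---|---|---|
| a (middle) | 15.7, 10.2, 7.5 | firm |
| b (right) | no downward resistance (sensor read +2.1, +1.4, +0.6) | worn |
| c (left) | 17.9, 10.2, 7.4 | firm |

- **Feeling:** I read the forces right after each stop, not while the clip was sliding. The gap between b and the other two was clear.
- **Lowering:** I let each clip go about 1 mm above its expected floor height. The force readings showed no floor contact before release.
- **First grasp:** on clip a the gripper was about 3 mm off centre and pushed sideways with 6.6 N. I recentred before pulling and corrected the position for the other two.
- **Last pictures:** each clip leans on its container's wall with its handle end up at the rim, as expected. The card is empty, the arm is back at its start pose touching nothing, and the jar and cartons look unmoved.
- **Disagreement:** the networks also reported some low-confidence jar and carton detections on top of the clips. The pictures show these were false.

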